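# Run the fingertips along the sealing strip of a bag sealer

## Task

I have just refitted the springy sealing strip of the bag sealer: put your fingertips on it at the end where the round thumbscrew lies, press it about halfway down into its springs, and run along it to the other end, where the U-shaped clip lies, so that it is felt to sink freely all the way. Do not let it pop back up on the way and never push it right down to its stop. Finish there, still holding the strip down at the clip's end so that I can fit the clip; pick nothing up and leave the loose things on and around the sealer where they stand.

Things in the scene. Friction and masses are not known exactly. Their poses are not given: they have to be found in the camera images.
- sealer: Low steel countertop bag sealer, fixed to the table: a box 170 mm deep (x), 420 mm long (y), with a flat deck 70 mm above the table; its lid is folded right back on the far side (+x) and neither it nor the two hinge cheeks stand more than 80 mm above the table. Origin on the table surface under the middle of the sealing strip; the deck reaches from x = -55 to +115 mm. Its y axis runs along the strip, z up.
- strip_mid (a point): Middle of the top face of the sealing strip: a straight aluminium bar 260 mm long (along the sealer's y), 20 mm wide, with a thin copper line along it, standing 20 mm above the deck (90 mm above the table) in a black well along the side nearer the robot. The point rides down with the strip. Axes as the sealer's: y along the strip, z up.
- strip_left (a point): End of the strip's top face on the sealer's +y side, 130 mm from the middle.
- strip_right (a point): End of the strip's top face on the sealer's -y side, 130 mm from the middle.
- strip (a joint): How far the strip is pressed down, in m: 0 is up (at rest), 0.012 is right down on its stop. It stays level wherever it is pressed and springs back when let go; it takes about 1 to 1.5 N to start it and 0.6 N more for each mm, 8 to 9 N at the stop.
- thumbscrew: Loose round steel thumbscrew, a 34 mm disc with a 14 mm stem on top, 24 mm high, standing on the deck in line with the strip about 45 mm beyond one of its ends (either one): the trace starts at this end. Origin at the centre of its underside.
- clip: Loose U-shaped steel clip, 46 mm across (over its two upright cheeks), 28 mm long, 24 mm high, open upwards, lying on the deck in line with the strip about 45 mm beyond the other end: the trace finishes at this end. Origin at the centre of its underside.
- shaker: Loose glass shaker jar, 34 mm across, 55 mm high, on the deck about 80 mm behind the strip (+x). Origin at the centre of its underside. Not to be touched.
- sauce_cup: Loose steel sauce cup, 48 mm across, 32 mm high, on the deck about 80 mm behind the strip (+x). Origin at the centre of its underside. Not to be touched.
- oil: Loose green glass oil bottle, 60 mm across, 170 mm high, on the table to the robot's left. Origin at the centre of its underside. Not to be touched.
- mug: Loose white mug, 76 mm across, 85 mm high, on the table to the robot's right. Origin at the centre of its underside. Not to be touched.
Mind the look-alikes: they are no part of the job. Leave any green or red look-alike of the clip alone. What is shaped like the thumbscrew but yellow is not meant.

How it is judged:
On the way, in this order (a step that is already met when the one before it is completed fails the run):
1. the strip is pressed down with the fingertips at its end (the last 5 cm) by the thumbscrew (value of joint strip between 0.0015 and 0.0115 m and horizontal distance between the grasp point and thumbscrew below 0.103 m), for 0.2 s.
2. it is pressed down with the fingertips at its middle (value of joint strip between 0.0015 and 0.0115 m and horizontal distance between the grasp point and strip_mid below 0.025 m), for 0.05 s.
3. it is pressed down with the fingertips at its end (the last 5 cm) by the clip (value of joint strip between 0.0015 and 0.0115 m and horizontal distance between the grasp point and clip below 0.103 m), for 0.2 s.
At the end, for the whole second after the job is handed in: The fingertips still hold the strip down by 1.5 to 11.5 mm, at the clip's end (less than 103 mm from the clip, so on the last 5 cm of the strip), and the clip, thumbscrew, shaker, sauce cup, oil bottle and mug are within 10 mm of where they stood (all of step 3 and contact force between the fingers and sealer above 0.3 N and distance of each of clip, thumbscrew, shaker, sauce_cup, oil, mug from where it was at the start of the episode below 0.01 m); the arm keeps its last pose, push and grip.
It fails at once if the strip was pushed right down to its stop (beyond 11.5 mm) (value of joint strip above 0.0115 m).
It fails at once if the fingertips were low over the middle of the strip (within 65 mm of its centre) without pressing it: it was let up on the way or the trace began partway (horizontal distance between the grasp point and strip_mid below 0.065 m and z of the grasp point in the frame of strip_mid below 0.055 m and value of joint strip below 0.0005 m).
It fails at once if the clip or the thumbscrew was moved, carried or knocked (distance of any of clip, thumbscrew from where it was at the start of the episode above 0.01 m).
It fails at once if a bystander was moved, carried or knocked (distance of any of shaker, sauce_cup, oil, mug from where it was at the start of the episode above 0.01 m).
It also fails if it takes over 45 s, if anything falls off the work surface, if the arm or the gripper's body presses on something with over 40 N, if the wrist force passes 120 N, or if a joint passes its speed limit or range.

## Robot

A 6-joint arm with a two-finger parallel gripper is mounted at the origin on the work surface. World frame = base frame: x ahead of the robot, y to its left, z up, the work surface at z = 0. Lengths are in m, angles in rad, forces in N, time in s.
With the tool pointing down it reaches from about 0.35 to 0.925 m from the base axis. Payload 6.4 kg.
Tool frame: the origin (TCP) lies at the very end of the fingers, on their centre line; the grasp point (between the pads) lies 19 mm behind it; y points along the fingers, z is the direction in which the jaws open and shut, and the axes are right-handed (so a half turn about y gives the same grasp; the last joint's range is limited). The gripper opens to 94 mm and grips with 3 to 60 N. Pads are 16 mm wide; open, the fingers measure 119 mm over their backs; the gripper's body (75 mm by 177 mm) begins 78 mm behind the grasp point.
Start: joints at [1.068, 0.245, 1.558, -0, 1.339, -0.174], TCP at [0.21, 0.615, 0.205] pointing down, gripper open.
Joint ranges: [-3.13, 3.13], [-1.02, 2.26], [0.13, 2.54], [-0.95, 4.09], [0.21, 2.88], [-2.74, 2.74]. Speed limits (rad/s): [2.57, 2.57, 3.14, 3.14, 3.14, 3.14].

## Interface

Orientations are given as a unit quaternion [w, x, y, z].
In Python, from cell import manip, imaging, ticket gives the robot as it stands.
- The arm moves only by the shell command python3 -m inch 'ROWS' [FORCE]. ROWS is a JSON object of lists of equal length, an entry for each row: "offset": the shift along the tool's x, y, z in units of 40 mm (1.0 is 40 mm), a list of three; "spin": the turn about the tool's y in units of 6 degrees (1.0 is 6 degrees); "hand": the closure, from 0 (fully open) to 1 (shut). A call has 1 to 20 rows; each row shifts and turns the commanded pose from where the row before left it, along the tool's axes as they then stand; what a row does not reach is not made up. A row lasts 1/10 s, in which the tool goes at most 50 mm and 8.59 degrees, less where a joint would pass 70% of its speed; a pose out of reach is approached as far as the arm can. A call is refused whole if a number of a shift passes 1 or a number of a turn 1, either way. A call with a gripper value outside its range is refused whole. The fingers move at their own pace and stop on an object; FORCE is the grip in N (left out, the last holds). Time passes only in rows, so rows that do not move let the fingers close. It gives the time, the measured TCP pose, the force and the opening at its end, in the units of the state.
- manip.sense(): the state, without advancing time (a new reading comes with each control period).
- imaging.camera(name): name is "scene" or "top" or "wrist"; returns a dict with "color" (384x512x3 uint8, red, green, blue), "fx", "fy", "cx", "cy" (pixels), "world_to_cam" (4x4, takes a point from world to camera coordinates). Camera axes: x right, y down, z forward; pixel columns grow to the right and rows downward; lengths in m; the calibration is good to about 2 mm. A picture is of the moment at which its call begins. There is no depth.
- ticket.sign_off(): hands the job in, once; it reports no verdict.
The state is a dict: "time": time; "q": joint angles; "dq": joint speeds; "joint_efforts": joint torques, N m; "ee_pos": TCP position; "tool_rot": TCP orientation; "wrist_force": force on the tool from outside, world axes, zero at the start; "ft_torque": the same for the moment, N m; "grip_width": finger opening in m.
Only numpy, scipy, OpenCV 4.12 (cv2) and the standard library are available. Lean on these libraries where they do the work, as an engineer would, in place of code of your own. Each camera call takes 0.05 s, during which the arm holds its last target.

## Working session

There is one attempt and no reset: what is moved stays moved. The work goes in short steps, Python scripts to look and compute and a shell command to move; the robot and the scene stay as the last step left them, time stands still between calls to the robot, and variables do not carry over. Pictures are saved under pics/ and viewed, and the job is handed in when it is done.

```bash
mkdir -p pics; ls; python3 - <<'E'
from cell import manip, imaging
import cv2
s=manip.sense()
for k,v in s.items(): print(k,v)
for n in ("scene","top"):
    c=imaging.camera(n); print(n,c["fx"],c["fy"],c["cx"],c["cy"],c["world_to_cam"])
    cv2.imwrite(f"pics/{n}0.png",cv2.cvtColor(c["color"],cv2.COLOR_RGB2BGR))
E
```

```text
pics
time 0.0
q [ 1.06792584e+00  2.45783602e-01  1.55898638e+00  3.58933787e-07
  1.33870795e+00 -1.74070842e-01]
dq [ 0.00030507  0.00067867  0.00040001 -0.00059304  0.00127996 -0.0001988 ]
joint_efforts [ 1.60590891e-03 -4.15832555e+01 -3.14605057e+01  6.85489504e-02
  3.32764699e-02 -1.25539464e-04]
ee_pos [0.20957554 0.61465977 0.20437972]
tool_rot [-0.69694369  0.69820106 -0.11594671  0.11550383]
wrist_force [ 0.97691085 -0.46823719  0.39302253]
ft_torque [0.02608522 0.00477866 0.03047745]
grip_width 0.09396921540287781
scene 373.56656464460724 373.56656464460724 253.58030485576384 191.176151821626 [[-2.42456860e-02  9.99482689e-01 -2.11305593e-02  3.50780561e-03]
 [ 6.33597943e-01 -9.86401281e-04 -7.73661860e-01 -2.56786281e-01]
 [-7.73282480e-01 -3.21462415e-02 -6.33246260e-01  1.62872318e+00]
 [ 0.00000000e+00  0.00000000e+00  0.00000000e+00  1.00000000e+00]]
top 386.9125329301891 386.9125329301891 262.9852443939427 193.59504027966292 [[-0.01661854 -0.99983387 -0.00748643  0.01608152]
 [-0.98179299  0.01773478 -0.18912428  0.48811735]
 [ 0.18922563  0.00420715 -0.98192462  1.01209537]
 [ 0.          0.          0.          1.        ]]
```

View pics/scene0.png

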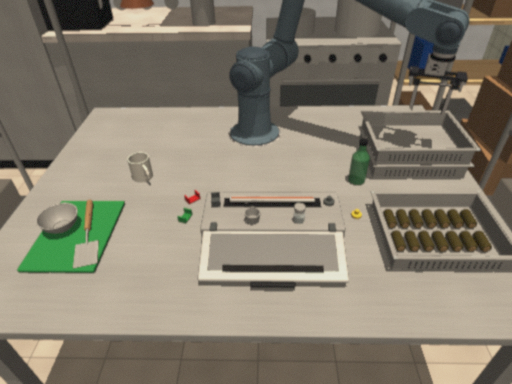

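View pics/top0.png

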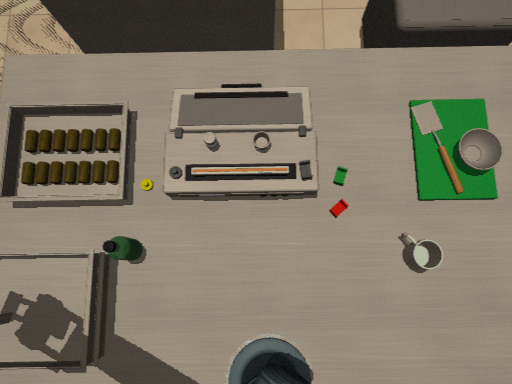

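The top view has the robot at the bottom and the sealer at about (240,170). The dark round thumbscrew is at its left end, about (176,172), which is +y. The dark clip is at its right end, about (306,170). I'll enlarge this to measure.

```bash
python3 - <<'E'
import cv2
i=cv2.imread("pics/top0.png")
cv2.imwrite("pics/top0c.png",cv2.resize(i[120:205,160:325],None,fx=4.8,fy=4.8,interpolation=cv2.INTER_CUBIC))
E
```

```text
(no output)
```

View pics/top0c.png

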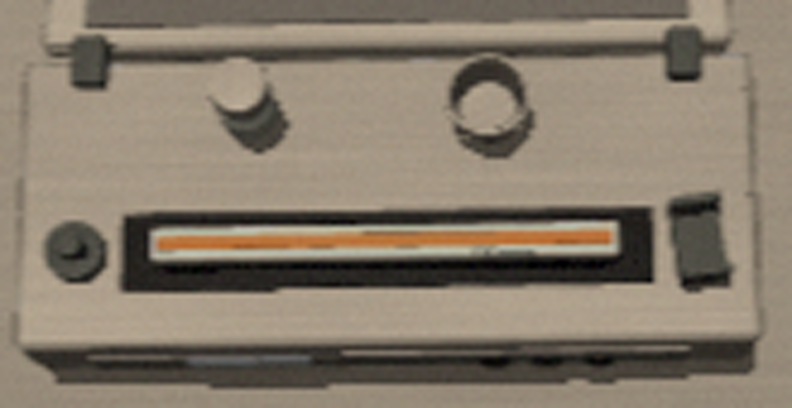

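The crop shows the strip's top face running from (152,245) to (619,239). The thumbscrew disc is at (75,251) and the clip at (700,241).

```bash
cat > h.py <<'E'
import numpy as np
from cell import imaging
def ray(c,u,v,z):
    T=np.array(c["world_to_cam"]);R=T[:3,:3];t=T[:3,3]
    o=-R.T@t; d=R.T@np.array([(u-c["cx"])/c["fx"],(v-c["cy"])/c["fy"],1])
    return o+d*(z-o[2])/d[2]
E
python3 - <<'E'
from h import *
from cell import manip
c=imaging.camera("top")
from scipy.spatial.transform import Rotation as R
f=lambda X,Y,z:ray(c,160+(X+.5)/4.8-.5,120+(Y+.5)/4.8-.5,z)
a=f(152,245,.09);b=f(619,239,.09)
print("L",a,"R",b,"len",np.linalg.norm(a-b),"mid",(a+b)/2,"yaw",np.degrees(np.arctan2(-(a-b)[0],(a-b)[1])))
print("screw",f(75,252,.076),"clip",f(700,241,.08))
for p in [(22,345),(758,340),(28,60),(748,55)]: print("deck",f(*p,.07))
print("shaker top",f(240,83,.125),"cup top",f(488,100,.102))
q=manip.sense()["tool_rot"]; print(R.from_quat([q[1],q[2],q[3],q[0]]).as_matrix().round(4))
E
```

```text
L [0.54547999 0.19687285 0.09      ] R [ 0.5441091  -0.06149752  0.09      ] len 0.258374009341431 mid [0.54479454 0.06768767 0.09      ] yaw -0.3040041946263564
screw [0.54585287 0.24276889 0.076     ] clip [ 0.54469225 -0.10727523  0.08      ]
deck [0.49438862 0.27245381 0.07      ]
deck [ 0.48978926 -0.13855371  0.07      ]
deck [0.66180434 0.27430716 0.07      ]
deck [ 0.65681067 -0.14003786  0.07      ]
shaker top [0.62621202 0.14389626 0.125     ] cup top [0.62177734 0.00954878 0.102     ]
[[ 9.464e-01 -6.000e-04  3.229e-01]
 [-3.229e-01 -1.200e-03  9.464e-01]
 [-2.000e-04 -1.000e+00 -1.300e-03]]
```

```bash
python3 -m inch '{"offset":[[0,-0.4,0],[0,-0.4,0],[0,-0.2,0],[0,0,0],[0,0,0],[0,0,0]],"spin":[-1,-1,-1,-0.05,0,0],"hand":[1,1,1,1,1,1]}' 20; python3 - <<'E'
from cell import manip
import numpy as np
from scipy.spatial.transform import Rotation as R
s=manip.sense();q=s["tool_rot"];M=R.from_quat([q[1],q[2],q[3],q[0]]).as_matrix()
print(M.round(4),s["grip_width"],s["ee_pos"],s["wrist_force"])
print(M.T@(np.array([0.5453,0.175,0.22])-s["ee_pos"])/.04)
E
```

```text
time: 0.75
ee_pos: [0.2097, 0.6147, 0.2443]
tool_rot: [-0.707, 0.708, -0.004, 0.004]
wrist_force: [-0.1, 0.1, 0.2]
grip_width: 0.0492
[[ 9.999e-01 -9.000e-04  1.080e-02]
 [-1.080e-02 -1.600e-03  9.999e-01]
 [-9.000e-04 -1.000e+00 -1.600e-03]] 0.04919010881570442 [0.20965824 0.6147115  0.24426848] [-0.13269656  0.1351863   0.21778435]
[  8.51022873   0.6173103  -10.90018491]
```

```bash
python3 -m inch '{"offset":[[0.47,0,-0.6],[0.47,0,-0.6],[0.47,0,-0.6],[0.47,0,-0.6],[0.47,0,-0.6],[0.47,0,-0.6],[0.47,0,-0.6],[0.47,0,-0.6],[0.47,0,-0.6],[0.47,0,-0.6],[0.47,0,-0.6],[0.47,0,-0.6],[0.47,0,-0.6],[0.47,0,-0.6],[0.47,0,-0.6],[0.47,0,-0.6],[0.47,0,-0.6],[0.47,0,-0.6],[0,0,0],[0,0,0]],"spin":[0,0,0,0,0,0,0,0,0,0,0,0,0,0,0,0,0,0,0,0],"hand":[1,1,1,1,1,1,1,1,1,1,1,1,1,1,1,1,1,1,1,1]}'; python3 - <<'E'
from cell import manip,imaging
import numpy as np,cv2
from scipy.spatial.transform import Rotation as R
s=manip.sense();q=s["tool_rot"];M=R.from_quat([q[1],q[2],q[3],q[0]]).as_matrix()
print(M.T@(np.array([0.5453,0.175,0.12])-s["ee_pos"])/.04)
w=imaging.camera("wrist");cv2.imwrite("pics/w1.png",w["color"][:,:,::-1])
np.set_printoptions(precision=4,suppress=True);print(w["fx"],w["cx"],w["cy"],w["world_to_cam"])
E
```

```text
time: 2.75
ee_pos: [0.5439, 0.1798, 0.2446]
tool_rot: [0.707, -0.707, 0.005, -0.003]
wrist_force: [-0.5, 0.1, -0.5]
grip_width: 0.0006
[ 0.04204933  3.11566893 -0.1204098 ]
301.99421209714853 254.83509185566385 191.64308236169524 [[ 0.0101  0.9999 -0.0013 -0.1861]
 [ 0.9722 -0.0095  0.2339 -0.5616]
 [ 0.2339 -0.0036 -0.9722  0.3013]
 [ 0.      0.      0.      1.    ]]
```

View pics/w1.png

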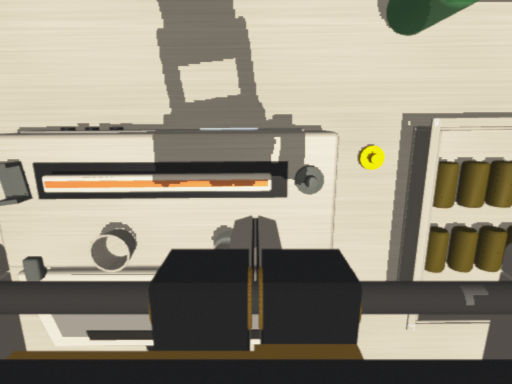

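The wrist view shows the shut fingertips at (255,220). The strip runs from (45,184) to (271,183), with the thumbscrew at (309,180). I'll cross-check this measurement against the top view.

```bash
python3 - <<'E'
from h import *
c=imaging.camera("wrist")
print(ray(c,271,183,.09),ray(c,45,184,.09),ray(c,309,180,.076),ray(c,13,182,.08))
c=imaging.camera("scene")
import cv2
cv2.imwrite("pics/s1.png",cv2.resize(c["color"][120:240,180:380,::-1],None,fx=4,fy=4,interpolation=cv2.INTER_CUBIC))
E
```

```text
[0.54771406 0.19961929 0.09      ] [ 0.54670102 -0.05629833  0.09      ] [0.54745006 0.24496784 0.076     ] [ 0.5460895  -0.10033495  0.08      ]
```

View pics/s1.png

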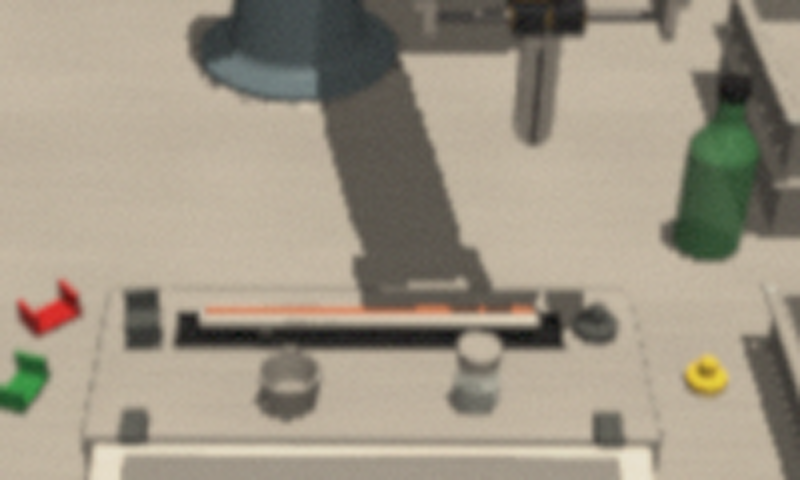

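```bash
python3 -m inch '{"offset":[[0.05,0.8,-0.1],[0,0.8,0],[0,0.8,0],[0,0.8,0],[0,0,0],[0,0,0],[0,0,0]],"spin":[0,0,0,0,0,0,0],"hand":[1,1,1,1,1,1,1]}'; python3 - <<'E'
from h import *
import cv2
from cell import manip
s=manip.sense();print(s["ee_pos"],s["wrist_force"])
c=imaging.camera("wrist")
cv2.imwrite("pics/w2.png",c["color"][:,:,::-1])
E
```

```text
time: 3.6
ee_pos: [0.5475, 0.1766, 0.1198]
tool_rot: [0.707, -0.707, 0.002, -0.004]
wrist_force: [-0.5, -0.0, 0.2]
grip_width: 0.0005
[0.54750445 0.17661964 0.11984813] [-0.46917372 -0.02270635  0.23229348]
```

View pics/w2.png

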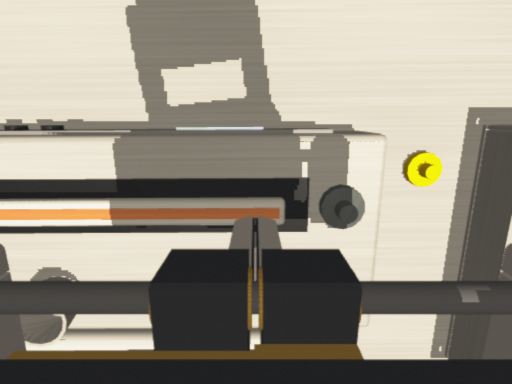

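```bash
python3 -m inch '{"offset":[[-0.03,0.25,0],[0,0.2,0],[0,0,0],[0,0,0],[0,0,0]],"spin":[0,0,0,0,0],"hand":[1,1,1,1,1]}'; python3 -m inch '{"offset":[[0,0,0],[0,0,0]],"spin":[0,0],"hand":[1,1]}'
```

```text
time: 4.15
ee_pos: [0.5452, 0.176, 0.0996]
tool_rot: [0.707, -0.707, 0.003, -0.003]
wrist_force: [0.5, -0.4, 0.0]
grip_width: 0.0011
time: 4.35
ee_pos: [0.5452, 0.176, 0.0997]
tool_rot: [0.707, -0.707, 0.003, -0.003]
wrist_force: [0.1, 0.3, 0.1]
grip_width: 0.0005
```

```bash
python3 -m inch '{"offset":[[0.01,0.15,0],[0,0.1,0],[0,0,0],[0,0,0]],"spin":[0,0,0,0],"hand":[1,1,1,1]}'; python3 -m inch '{"offset":[[0,0.05,0],[0,0,0],[0,0,0]],"spin":[0,0,0],"hand":[1,1,1]}';python3 -m inch '{"offset":[[0,0.05,0],[0,0,0],[0,0,0]],"spin":[0,0,0],"hand":[1,1,1]}'
```

```text
time: 4.75
ee_pos: [0.5453, 0.176, 0.0894]
tool_rot: [-0.707, 0.707, -0.003, 0.003]
wrist_force: [-1.9, 0.1, 1.1]
grip_width: 0.0006
time: 5.05
ee_pos: [0.5454, 0.176, 0.0876]
tool_rot: [-0.707, 0.707, -0.003, 0.003]
wrist_force: [-0.6, -1.2, 2.7]
grip_width: 0.0005
time: 5.35
ee_pos: [0.5455, 0.176, 0.0856]
tool_rot: [-0.707, 0.707, -0.003, 0.003]
wrist_force: [-1.5, 0.4, 4.1]
grip_width: 0.0004
```

```bash
python3 -m inch '{"offset":[[0,0.03,0],[0,0,0],[0,0,0],[0,0,0]],"spin":[0,0,0,0],"hand":[1,1,1,1]}'; python3 - <<'E'
from h import *
import cv2
from cell import manip
c=imaging.camera("top")
cv2.imwrite("pics/t2.png",cv2.resize(c["color"][120:205,160:325,::-1],None,fx=4.8,fy=4.8,interpolation=cv2.INTER_CUBIC))
c=imaging.camera("wrist");cv2.imwrite("pics/w3.png",c["color"][:,:,::-1])
f=[]
s=manip.sense();print(s["wrist_force"],s["ee_pos"])
E
```

```text
time: 5.75
ee_pos: [0.5455, 0.176, 0.0844]
tool_rot: [0.707, -0.707, 0.003, -0.003]
wrist_force: [-1.2, -0.6, 3.6]
grip_width: 0.0004
[-0.35028291 -0.24358925  3.74968866] [0.54545615 0.17603981 0.0843562 ]
```

View pics/t2.png

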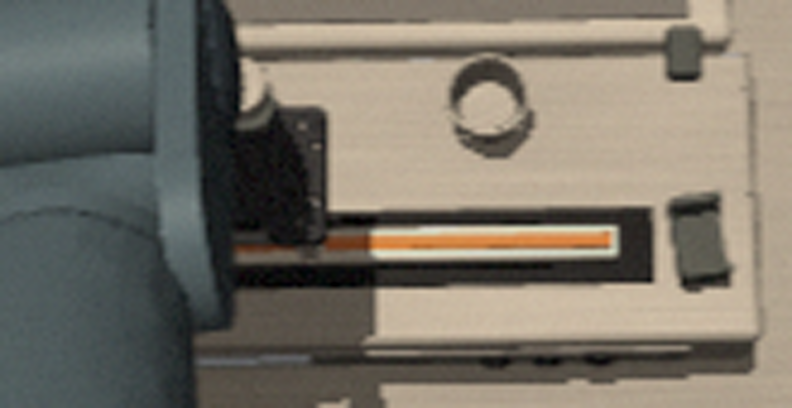

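View pics/w3.png

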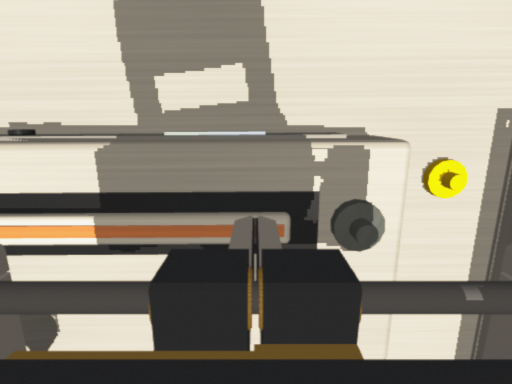

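```bash
python3 -m inch '{"offset":[[0,0,-0.1],[0,0,-0.15],[0,0,-0.15],[0,0,-0.15],[0,0,-0.15],[0,0,-0.1],[0,0,0]],"spin":[0,0,0,0,0,0,0],"hand":[1,1,1,1,1,1,1]}';python3 -m inch '{"offset":[[0,0,-0.1],[0,0,-0.15],[0,0,-0.15],[0,0,-0.15],[0,0,-0.15],[0,0,-0.15],[0,0,-0.15],[0,0,-0.15],[0,0,-0.15],[0,0,-0.15],[0,0,-0.15],[0,0,-0.15],[0,0,0],[0,0,0]],"spin":[0,0,0,0,0,0,0,0,0,0,0,0,0,0],"hand":[1,1,1,1,1,1,1,1,1,1,1,1,1,1]}'
```

```text
time: 6.55
ee_pos: [0.5452, 0.143, 0.0843]
tool_rot: [-0.707, 0.707, -0.003, 0.004]
wrist_force: [0.4, -0.1, 4.7]
grip_width: 0.0004
time: 7.95
ee_pos: [0.5444, 0.0729, 0.0842]
tool_rot: [-0.706, 0.708, -0.003, 0.003]
wrist_force: [-0.1, -3.8, 4.2]
grip_width: 0.0003
```

```bash
python3 -m inch '{"offset":[[0,0,-0.1],[0,0,-0.15],[0.01,0,-0.15],[0,0,-0.15],[0,0,-0.15],[0.01,0,-0.15],[0,0,-0.15],[0,0,-0.15],[0,0,-0.15],[0,0,-0.15],[0,0,0],[0,0,0]],"spin":[0,0,0,0,0,0,0,0,0,0,0,0],"hand":[1,1,1,1,1,1,1,1,1,1,1,1]}';python3 -m inch '{"offset":[[0,0,-0.1],[0,0,-0.15],[0,0,-0.15],[0,0,-0.15],[0,0,-0.15],[0,0,-0.15],[0,0,-0.15],[0,0,-0.1],[0,0,-0.1],[0,0,0],[0,0,0],[0,0,0],[0,0,0]],"spin":[0,0,0,0,0,0,0,0,0,0,0,0,0],"hand":[1,1,1,1,1,1,1,1,1,1,1,1,1]}'; python3 - <<'E'
from h import *
import cv2
from cell import manip
c=imaging.camera("wrist");cv2.imwrite("pics/w4.png",c["color"][:,:,::-1])
c=imaging.camera("scene");cv2.imwrite("pics/s4.png",cv2.resize(c["color"][120:240,180:380,::-1],None,fx=4,fy=4,interpolation=cv2.INTER_CUBIC))
s=manip.sense();print(s["wrist_force"],s["ee_pos"])
E
```

```text
time: 9.15
ee_pos: [0.5446, 0.0149, 0.0843]
tool_rot: [-0.706, 0.708, -0.003, 0.003]
wrist_force: [-1.0, -2.8, 3.8]
grip_width: 0.0008
time: 10.45
ee_pos: [0.5442, -0.0328, 0.0843]
tool_rot: [-0.706, 0.708, -0.003, 0.003]
wrist_force: [-1.1, -3.1, 5.1]
grip_width: 0.0004
[-1.81473543 -2.7470803   4.34427929] [ 0.54426676 -0.03258122  0.08435866]
```

View pics/w4.png

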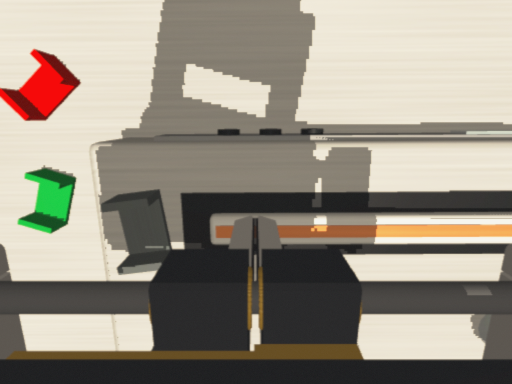

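View pics/s4.png

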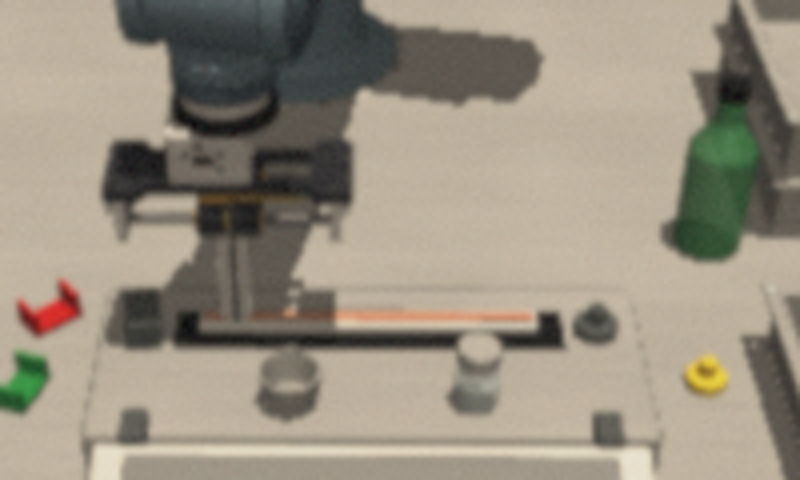

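The fingertips are at (255,225) in the wrist view, on the strip near its end at (211,228), about 70 mm from the clip. The strip is pressed about 5.7 mm with roughly 4.5 N, and the loose items are where they were, so I'll hand it in.

```bash
python3 -c "
from cell import ticket
print(ticket.sign_off())"
```

```text
the job is handed in; nothing more can be done
None
```

I ran the shut fingertips along the strip from the thumbscrew's end, over its middle, to the clip's end. I then handed the job in with the strip still held down there, but no verdict was given.

- **Depth:** The strip stayed about 5.6–5.8 mm down along the whole run (tip height 84.2–84.4 mm). The push read about 4–5 N, with about 0.5 N of noise, at each point where I read it. It did not pop up and stayed well clear of its stop.
- **Final position:** The fingertips rest about 70 mm from the clip, on the last 5 cm of the strip. About 3 N of sideways friction was left along the strip when I stopped.
- **Loose things:** In the last pictures the thumbscrew, clip, shaker, sauce cup and oil bottle looked as they were before the trace. I judged this by eye. The mug was outside those pictures, but the arm never went near it.
- **Disagreement:** The top and wrist cameras differed by 2–7 mm on the positions of the strip ends, thumbscrew and clip (most at the clip). That is small against the margins, and the contact height matched the stated 90 mm.

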